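# Feel for the concealed catch and open the parts drawer

### The job

The steel drawer unit on the parts counter has no handle: its latch is one sprung plate hidden in the row of look-alike plates along its front top ledge. Feel gently along the ledge until the fingers sink into the recess, and press that catch home so that the drawer springs part way out. Then draw the drawer out fully to its stop and let go of it, leaving the parts lying around where they are.

Things in the scene. Friction and masses are not known exactly. Their poses are not given: they have to be found in the camera images.
- chest: Grey steel drawer unit fixed to the table, 200 mm deep (x), 440 wide (y), 100 high. Origin: centre of its underside; x points from front to back (drawer comes out towards -x, the robot), z up. Top at z = 100 mm for x from -35 to 100; in front of that is the ledge, x from -93 to -37, y from -95 to 95, z = 90, between raised end caps (z = 100).
- ledge_mid (a point): Middle of the ledge's surface (x -65, y 0, z 90 mm in the unit's frame; axes as the unit's). The ledge is a level row of like grey plates, each 60 mm long (y) and 56 across (x), 2 mm seams; the row runs on out of sight under the end caps. All are rigid but one, the catch, whose centre lies anywhere from y = -60 to 60 mm. Put no more than 20 N on the plates.
- ledge_left (a point): Left (+y, y = 95 mm) end of the open row, on the ledge's centre line and surface (z = 90 mm). How the catch feels: a fingertip wholly on it sinks straight down into a recess 62 by 58 mm, against a spring (starts to give at 3 to 4 N, 6 to 7 N near the end, 14 mm in all); the latch lets go at 10 to 11 mm. A tip partly on a neighbouring plate cannot sink. Let go, it springs back.
- ledge_right (a point): Right (-y, y = -95 mm) end of the open row, on the ledge's centre line and surface (z = 90 mm).
- drawer_lip (a point): Middle of the top edge of the drawer's front panel; moves with the drawer; axes as the unit's. Panel: grey steel, 12 mm thick (x), 410 wide, top edge 86 mm above the table, flush against the unit while shut. Behind it is an open tray: nothing higher than 40 mm above the table for 45 mm behind its middle, so it can be pinched from above once sprung out.
- drawer (a joint): How far the drawer is out, m: 0 shut and latched, about 0.06 after its spring has pushed it out, 0.125 at its stop. Moves towards the unit's -x. Runs easily (1 to 2 N, no spring beyond 0.06) and stays where it is left.
- bearing: Bystander on the unit's top: steel bearing ring, 62 mm across, 16 mm high; origin at the centre of its underside.
- carton: Bystander on the unit's top: small cardboard carton 60 x 85 x 42 mm; origin at the centre of its underside.
- filter: Bystander on the unit's top: white round filter cartridge, 60 mm across, 47 mm high; origin at the centre of its underside.
- spanner: Bystander: steel spanner 180 mm long lying on the table at the robot's right.
- rotor: Bystander: dark steel disc with a hole, 130 mm across, 22 mm high, on the table at the robot's left; origin at the centre of its underside.
- flange: Bystander: dark steel flanged hub, 90 mm across, 45 mm high, on the table at the robot's left; origin at the centre of its underside.
- tin: Bystander: closed steel tin, 68 mm across, 90 mm high, on the table at the robot's right; origin at the centre of its underside.

How it is judged:
On the way:
1. the catch has let go and the drawer has sprung out by more than 40 mm (value of joint drawer above 0.04 m), for 0.2 s.
At the end, for the whole second after the job is handed in: The drawer is out to its stop (joint above 0.112 of 0.125 m) and at rest (value of joint drawer above 0.112 m and velocity of joint drawer between -0.01 and 0.01 m/s); the robot touches nothing.
It fails at once if the fingers or the arm press on the drawer unit with more than 25 N before the drawer has sprung out (value of joint drawer below 0.03 m and contact force between any of the fingers, the arm and chest above 25 N).
It fails at once if a part lying on the unit or around it is shifted by more than 20 mm (distance of any of bearing, carton, filter, spanner, rotor, flange, tin from where it was at the start of the episode above 0.02 m).
It also fails if it takes over 64 s, if anything falls off the work surface, if the arm or the gripper's body presses on something with over 40 N, if the wrist force passes 120 N, or if a joint passes its speed limit or range.

### The arm

A 6-joint arm with a two-finger parallel gripper is mounted at the origin on the work surface. World frame = base frame: x ahead of the robot, y to its left, z up, the work surface at z = 0. Lengths are in m, angles in rad, forces in N, time in s.
With the tool pointing down it reaches from about 0.275 to 0.85 m from the base axis. Payload 5.2 kg.
Tool frame: the origin (TCP) lies midway between the tips of the shut fingers; the grasp point (between the pads) lies 19 mm behind it; z points along the fingers, y is the line along which they close (so a half turn about z gives the same grasp; the last joint's range is limited). The gripper opens to 85 mm and grips with 20 to 120 N. Pads are 22 mm wide; open, the fingers measure 114 mm over their backs; the gripper's body (76 mm by 85 mm) begins 54 mm behind the grasp point. The pads swing forward as they close: fully open they stand 13 mm farther back than shut.
Start: joints at [0.928, 0.259, 1.535, -0, 1.348, -0.203], TCP at [0.234, 0.498, 0.231] pointing down, gripper open.
Joint ranges: [-3.14, 3.14], [-0.91, 2.08], [0.19, 2.58], [-1.22, 4.36], [0.22, 2.71], [-3.12, 3.12]. Speed limits (rad/s): [2.57, 2.57, 3.14, 3.14, 3.14, 3.14].

### API

Orientations are given as a unit quaternion [x, y, z, w].
In Python, from workcell import arm, effector, viewer, job_done, telemetry gives the robot as it stands. The module is installed in compiled form; this text tells all that it offers. Calls block until the motion is done:
- arm.reach(position, orientation): joint-space move of the TCP to a pose.
- arm.line_to(position, rate=0.15, rot=None): straight line of the TCP; rot=None keeps the orientation; rate is the mean speed in m/s.
- arm.goto_joints(angles): joint-space move.
- effector.release() and effector.gripper_close(): open the fingers fully, or close them until they stop; the grip force is fixed at half the most.
- arm.dwell(seconds).
- arm.inverse_kinematics(position, orientation): joint angles nearest the present ones, or None.
- viewer.get_image(name): name is "scene" or "top" or "wrist"; returns (picture, depth): 400x640x3 uint8, blue, green, red; 400x640 float32, m along the optical axis (not along the pixel's ray), 0 where there is no reading.
- viewer.get_calibration(name): a dict with "vertical_fov" (degrees; the focal length in pixels is half the picture's height over the tangent of half this angle, whatever the lens; pixels are square), "cx", "cy" (the principal point, pixels), "R" (3x3) and "t" (3): a world point X has camera coordinates R X + t. Camera axes: x right, y down, z forward; pixel columns grow to the right and rows downward; lengths in m; the calibration is good to about 2 mm. A picture is of the moment at which its call begins: read the wrist's pose just before it. get_calibration takes no time and is no camera call; for the wrist camera it gives the pose at the moment of the call.
A pose or a line that the arm cannot do raises arm.PlanningError and nothing moves.
- job_done(): hands the job in; it is judged then, once.
Readings, each from a call of its own:
- telemetry.current_clock(): time.
- telemetry.current_qpos(): joint angles.
- telemetry.current_joint_velocities(): joint speeds.
- telemetry.current_effort(): joint torques, N m.
- telemetry.current_ee_pos(): TCP position.
- telemetry.current_eef_rot(): TCP orientation.
- telemetry.current_force(): force on the tool from outside, world axes, zero at the start.
- telemetry.current_moment(): the same for the moment, N m.
- telemetry.current_opening(): finger opening in m.
- telemetry.current_gripper_force(): force on a finger pad.
Only numpy, scipy, OpenCV 4.12 (cv2) and the standard library are available. Lean on these libraries where they do the work, as an engineer would, in place of code of your own. Each camera call takes 0.05 s, during which the arm holds its last target. There are 200 camera calls.

## Working session

There is one attempt and no reset: what is moved stays moved. The work goes in short steps, each a Python script; the robot and the scene stay as the last script left them, time stands still between calls to the robot, and variables do not carry over. Pictures are saved under pics/ and viewed, at most 10 in all, crops included, and the job is handed in when it is done.

```bash
mkdir -p pics; python3 - <<'E'
from workcell import arm, effector, viewer, telemetry
import cv2,numpy as np
for n in ["scene","top"]:
    p,d=viewer.get_image(n); c=viewer.get_calibration(n)
    cv2.imwrite(f"pics/{n}0.png",p); np.savez(f"{n}0.npz",p=p,d=d,**c); print(n,c,(d>0).mean())
print(telemetry.current_clock(),telemetry.current_eef_rot(),telemetry.current_force())
E
```

```text
scene {'vertical_fov': 53.05931505802422, 'cx': 324.9493739071448, 'cy': 199.06949368212835, 'R': array([[ 0.31318656,  0.94955275, -0.01624047],
       [ 0.77769928, -0.26624476, -0.5694713 ],
       [-0.54506698,  0.16572056, -0.82185077]]), 't': array([-0.18160213, -0.41688364,  1.5652607 ])} 0.99619140625
top {'vertical_fov': 54.943540765240435, 'cx': 320.39341029270673, 'cy': 197.01778220764874, 'R': array([[-0.02520252, -0.9995809 , -0.01424276],
       [-0.99573019,  0.02636596, -0.08846591],
       [ 0.08880436,  0.01195238, -0.99597737]]), 't': array([0.02333601, 0.61587528, 1.07847816])} 0.99583984375
0.1 [ 2.18144288e-01  9.75916181e-01 -7.50598530e-04 -3.37969935e-04] [-0.21924454 -0.21511231 -0.03889536]
```

View pics/top0.png

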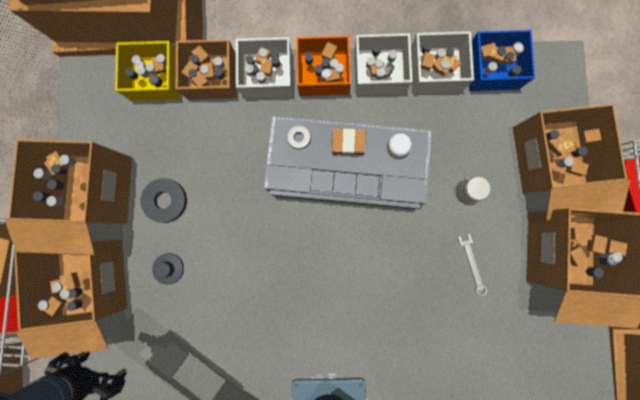

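View pics/scene0.png

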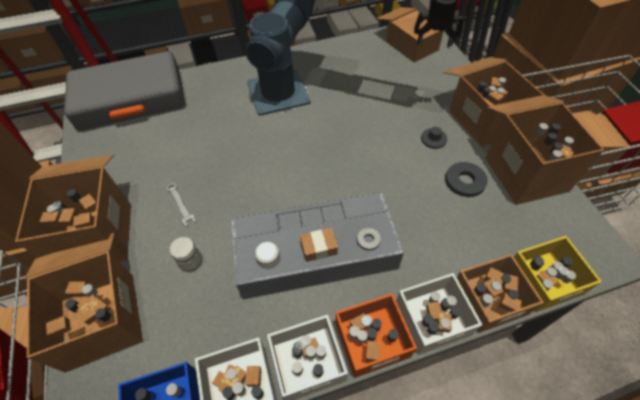

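The top view shows the chest with corners at about (274,118), (431,131), (424,206) and (266,190). The plate row spans u≈311–382, v≈170–200. I'll fit the chest from the depth image.

```bash
cat > h.py <<'E'
import numpy as np,cv2
def cloud(d,c):
    f=200/np.tan(np.radians(float(c["vertical_fov"]))/2)
    v,u=np.mgrid[:d.shape[0],:d.shape[1]]
    P=np.stack([(u-c["cx"])/f*d,(v-c["cy"])/f*d,d],-1)
    return (P-c["t"])@c["R"]
E
python3 - <<'E'
from h import *
for n in ["top","scene"]:
    c=np.load(n+"0.npz"); W=cloud(c["d"],c)
    m=(abs(W[...,2]-.093)<.014)&(abs(W[...,1])<.35)&(W[...,0]>.3)&(W[...,0]<.85)
    k,l,s,_=cv2.connectedComponentsWithStats(m.astype(np.uint8)); i=1+s[1:,4].argmax()
    P=W[l==i]; r=cv2.minAreaRect(P[:,:2].astype(np.float32)); print(n,len(P),r,P[:,2].mean())
    print(cv2.boxPoints(r))
    b=cv2.boxPoints(r); ctr=np.array(r[0]); 
    a=max(((b[1]-b[0]),(b[2]-b[1])),key=np.linalg.norm); yd=a/np.linalg.norm(a); yd*=np.sign(yd[1]); xd=np.array([yd[1],-yd[0]])
    q=P[:,:2]-ctr; X=q@xd;Y=q@yd
    for lo in np.arange(-.11,.11,.01):
        s=(X>lo)&(X<=lo+.01); mid=s&(abs(Y)<.08); e=s&(abs(Y)>.11)
        print(round(lo,3),mid.sum(),np.median(P[mid,2]).round(4) if mid.any() else 0,np.median(P[e,2]).round(4) if e.any() else 0, Y[s].min().round(3) if s.any() else 0,Y[s].max().round(3) if s.any() else 0)
    print(np.degrees(np.arctan2(xd[1],xd[0])))
E
```

```text
top 10833 ((0.704093873500824, -0.07019750773906708), (0.4406922161579132, 0.2139223963022232), 83.19876861572266) 0.09695737667972035
[[ 0.5717908  -0.27632612]
 [ 0.7842078  -0.30165994]
 [ 0.83639693  0.1359311 ]
 [ 0.6239799   0.16126493]]
-0.11 148 0.0851 0.0852 -0.203 0.204
-0.1 208 0.0864 0.0882 -0.217 0.219
-0.09 206 0.0894 0.0995 -0.22 0.22
-0.08 206 0.0894 0.0993 -0.219 0.218
-0.07 208 0.0894 0.0994 -0.22 0.219
-0.06 209 0.0894 0.0994 -0.218 0.22
-0.05 210 0.0895 0.0993 -0.22 0.219
-0.04 192 0.0894 0.0992 -0.219 0.22
-0.03 251 0.0985 0.0992 -0.219 0.22
-0.02 218 0.0997 0.0995 -0.219 0.219
-0.01 209 0.0993 0.0995 -0.22 0.22
-0.0 220 0.0995 0.0996 -0.219 0.219
0.01 199 0.0997 0.0993 -0.219 0.22
0.02 103 0.0993 0.0997 -0.22 0.218
0.03 96 0.0996 0.0997 -0.22 0.219
0.04 90 0.0995 0.0994 -0.219 0.22
0.05 97 0.0997 0.0994 -0.218 0.219
0.06 95 0.0994 0.0995 -0.22 0.219
0.07 98 0.0996 0.0997 -0.22 0.22
0.08 101 0.1 0.0996 -0.219 0.218
0.09 211 0.0997 0.0997 -0.219 0.22
0.1 135 0.0998 0.0997 -0.218 0.218
-6.801231
scene 9352 ((0.7040338516235352, -0.07248091697692871), (0.44086274504
[... 258 characters left out ...]
0889 0.0994 -0.22 0.22
-0.08 163 0.0895 0.0993 -0.218 0.218
-0.07 162 0.0895 0.0992 -0.219 0.219
-0.06 166 0.0891 0.0992 -0.22 0.218
-0.05 171 0.0899 0.0993 -0.22 0.219
-0.04 112 0.0899 0.0996 -0.22 0.219
-0.03 139 0.0991 0.0992 -0.219 0.219
-0.02 185 0.0993 0.0991 -0.219 0.218
-0.01 122 0.0993 0.0996 -0.22 0.219
-0.0 80 0.0992 0.0994 -0.22 0.219
0.01 86 0.0992 0.0993 -0.219 0.219
0.02 86 0.0991 0.0992 -0.22 0.22
0.03 81 0.099 0.0993 -0.22 0.219
0.04 94 0.0993 0.0994 -0.218 0.22
0.05 88 0.0989 0.0992 -0.219 0.219
0.06 95 0.0993 0.0992 -0.22 0.22
0.07 168 0.0995 0.0993 -0.22 0.219
0.08 215 0.0994 0.0993 -0.219 0.22
0.09 221 0.099 0.0993 -0.219 0.22
0.1 344 0.0962 0.0961 -0.22 0.219
-6.8330235
```

```bash
cat >> h.py <<'E'
from scipy.spatial.transform import Rotation as Ro
th=np.radians(-6.82); ux=np.array([np.cos(th),np.sin(th),0]); uy=np.array([-ux[1],ux[0],0]); O=np.array([.7105,-.0721,0])
def U(x,y,z): return O+x*ux+y*uy+np.array([0,0,z])   # unit frame -> world
def toU(W): q=W-O; return np.stack([q@ux,q@uy,q[...,2]],-1)
def quat(s=1):
    z=np.array([0,0,-1.]); y=s*ux; return Ro.from_matrix(np.stack([np.cross(y,z),y,z],1)).as_quat()
E
python3 - <<'E'
from h import *
from workcell import arm, effector, viewer, telemetry
print([arm.inverse_kinematics(U(-.065,0,.22),quat(s)) for s in (1,-1)])
effector.gripper_close()
arm.reach(U(-.09,0,.25),quat(1))
c=viewer.get_calibration("wrist"); p,d=viewer.get_image("wrist")
cv2.imwrite("pics/w1.png",p); np.savez("w1.npz",p=p,d=d,**c)
print(telemetry.current_clock(),telemetry.current_force(),telemetry.current_opening(),c["t"],c["R"])
E
```

```text
[array([-2.70861238e-01,  4.44160779e-01,  1.29336815e+00, -4.44089210e-16,
        1.40406372e+00, -1.51829783e-01]), array([-2.70861238e-01,  4.44160779e-01,  1.29336815e+00, -4.44089210e-16,
        1.40406372e+00,  2.98976287e+00])]
3.3333 [ 0.61461693 -0.27317162  0.93060219] 9.579490796553712e-06 [-0.62341449 -0.02951519  0.40173691] [[ 0.99297777 -0.11829625 -0.00107486]
 [-0.11304612 -0.95150777  0.28610057]
 [-0.03486737 -0.28397    -0.95819899]]
```

View pics/w1.png

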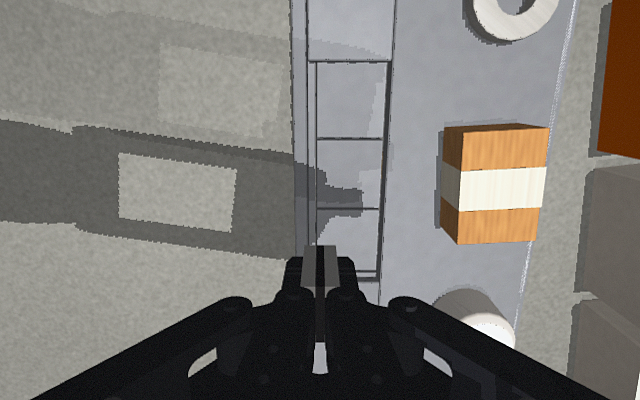

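The wrist view shows the cap edge at v≈61, seams at v≈138, 208 and 271, and the far cap edge at v≈278. I'll cast these onto z = 0.09.

```bash
python3 - <<'E'
from h import *
c=np.load("w1.npz"); W=toU(cloud(c["d"],c))
f=200/np.tan(np.radians(float(c["vertical_fov"]))/2)
C=-c["R"].T@c["t"]
for u,v in [(350,61),(350,138),(350,208),(368,271),(368,278),(318,175),(382,175),(309,100),(294,100)]:
    r=c["R"].T@np.array([(u-c["cx"])/f,(v-c["cy"])/f,1]); P=C+r*(.09-C[2])/r[2]
    print(u,v,toU(P).round(4),W[v,u].round(4))
g=cv2.cvtColor(c["p"],cv2.COLOR_BGR2GRAY)
print(g[125:150,345:360].mean(1).round(),g[200:216,365:375].mean(1).round())
E
```

```text
350 61 [-0.0666  0.0972  0.09  ] [-0.0672  0.0967  0.0976]
350 138 [-0.0651  0.0366  0.09  ] [-0.0628  0.0333  0.0633]
350 208 [-0.0635 -0.0253  0.09  ] [-0.063  -0.0272  0.0844]
368 271 [-0.0451 -0.0876  0.09  ] [-0.0447 -0.0889  0.0876]
368 278 [-0.0448 -0.095   0.09  ] [-0.0453 -0.0932  0.0932]
318 175 [-0.092   0.0047  0.09  ] [-0.092   0.0051  0.0918]
382 175 [-0.0366  0.0048  0.09  ] [-0.0359  0.0039  0.0863]
309 100 [-0.0993  0.0674  0.09  ] [-0.0992  0.0674  0.0915]
294 100 [-0.1115  0.0674  0.09  ] [-0.1118  0.0673  0.0865]
[162. 162. 162. 162. 161. 161. 161. 162. 161. 161. 165. 160. 107.  63.
  65. 120. 166. 160. 158. 159. 158. 158. 158. 158. 158.] [167. 168. 166. 166. 166. 170. 163. 118.  44.  80. 145. 176. 169. 167.
 168. 167.]
```

The frame agrees to about 1 mm. Seams are at y = 36.5, −25.5 and −87.5 mm, so plate centres are at y ≈ 5.5, −56.5 and (less likely) 67.5. I'll probe each one gently with a force guard.

```bash
python3 - <<'E'
from h import *
from workcell import arm, effector, viewer, telemetry
def probe(y):
    arm.line_to(U(-.065,y,.12),rate=.15,rot=quat(1)); arm.line_to(U(-.065,y,.097),rate=.06); arm.dwell(.2)
    f0=telemetry.current_force()[2]; z=.097; n=0
    while z>.0768:
        z-=.0006; arm.line_to(U(-.065,y,z),rate=.02)
        f=telemetry.current_force()[2]-f0; tz=telemetry.current_ee_pos()[2]; n+=1
        if n%4==0 or abs(f)>8: print(round(z,4),tz.round(4),f.round(2))
        if abs(f)>8: break
    print("y",y,"end",z,f,telemetry.current_clock())
    return z<.081
for y in (.0055,-.0565,.067):
    ok=probe(y); arm.line_to(U(-.065,y,.12),rate=.1)
    if ok: break
arm.line_to(U(-.12,y,.25),rate=.2)
c=viewer.get_calibration("top"); p,d=viewer.get_image("top"); W=toU(cloud(d,c))
m=(abs(W[...,2]-.086)<.004)&(abs(W[...,1])<.19)&(W[...,0]<-.098)&(W[...,0]>-.26)
print("panel x",np.percentile(W[m][:,0],[5,50,95]),m.sum(),telemetry.current_clock()); cv2.imwrite("pics/t2.png",p[80:260,220:480])
E
```

```text
0.0946 0.0945 -0.03
0.0922 0.0921 0.51
0.0898 0.09 0.74
0.0874 0.0876 5.65
0.085 0.0852 5.7
0.0826 0.0828 5.65
0.0802 0.0805 5.16
0.0778 0.0779 2.61
y 0.0055 end 0.07659999999999989 3.082220019246693 13.6
panel x [-0.17418018 -0.16876723 -0.16304988] 376 15.0917
```

The catch gave way under the plate at y = 5.5 mm and the drawer sprang out about 62 mm. Next I'll lower the shut fingers behind the panel and draw it to the stop, watching the force.

```bash
python3 - <<'E'
from h import *
from workcell import arm, effector, viewer, telemetry
F=lambda: telemetry.current_force()
arm.line_to(U(-.135,0,.12),rate=.15,rot=quat(1)); arm.dwell(.2); f0=F()
z=.12
while z>.0605:
    z-=.005; arm.line_to(U(-.135,0,z),rate=.05)
    if np.linalg.norm(F()-f0)>5: print("touch",z,F()-f0); break
else:
    x=-.135; k=0
    while x>-.222:
        x-=.003 if x>-.195 else .001
        arm.line_to(U(x,0,z),rate=.05); f=(F()-f0)@ux; k+=1
        if k%4==0 or x<-.2: print(round(x,4),f.round(2))
        if abs(f)>7: break
    print("stop",x,f)
    arm.dwell(.3)
    arm.line_to(U(x+.012,0,z),rate=.04); arm.line_to(U(x+.012,0,.2),rate=.1)
    arm.line_to(U(x+.06,0,.28),rate=.2)
for n in ("top","scene"):
    c=viewer.get_calibration(n); p,d=viewer.get_image(n); W=toU(cloud(d,c)); cv2.imwrite(f"pics/{n}3.png",p)
    m=(abs(W[...,2]-.086)<.004)&(abs(W[...,1])<.19)&(W[...,0]<-.105)&(W[...,0]>-.3)
    print("panel x",np.percentile(W[m][:,0],[5,50,95]),m.sum())
print(telemetry.current_clock(),F())
E
```

```text
-0.147 -0.03
-0.159 -0.73
-0.171 0.04
-0.183 -0.35
-0.195 -0.47
-0.199 0.54
-0.2 0.19
-0.201 0.15
-0.202 1.03
-0.203 0.12
-0.204 0.97
-0.205 0.85
-0.206 0.34
-0.207 0.48
-0.208 0.53
-0.209 -0.04
-0.21 0.29
-0.211 0.94
-0.212 0.22
-0.213 3.62
-0.214 6.83
-0.215 10.78
stop -0.21500000000000008 10.77740325894096
panel x [-0.23736184 -0.23198792 -0.22662842] 412
panel x [-0.23690287 -0.23024149 -0.22467316] 411
32.3333 [-0.06303946 -0.8732791  -0.60893429]
```

View pics/scene3.png

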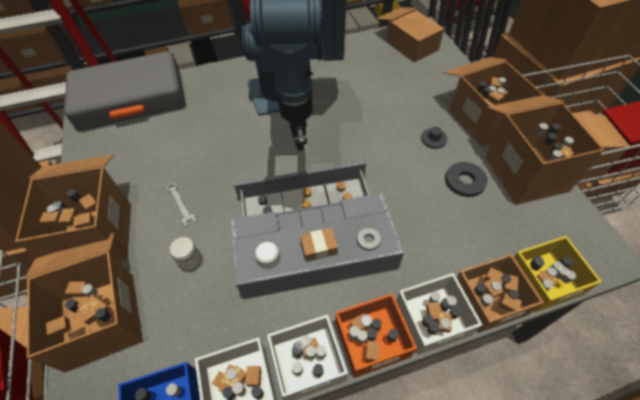

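The scene view shows the drawer fully out, with its panel at v≈165–190, and the gripper clear above it at (300,135). The panel centre is at x ≈ −0.231, which is 0.125 m out, and the bystanders look unmoved.

```bash
python3 -c "
from workcell import job_done
print(job_done())"
```

```text
the job is handed in; nothing more can be done
None
```

I handed the job in with the catch released on the first press (about 6 N), the drawer drawn out to its stop (about 0.125 m), the arm clear, the other parts looking unmoved, and about 32 s of the 64 s used; no verdict came back.

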